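Turn the carved wax over and hold it in the one-hand clamp

TASK

Turn the wax over so that its plain back is up for hollowing out, lay it flat on the board between the two open jaws of the bar clamp with its long edges facing the jaw pads and let go of it. Then pump the clamp's trigger (never push the jaw or bar by hand) until the end jaw has closed on the wax, and finish while still squeezing the trigger so that the wax is held firmly between both pads without being crushed. Leave the other things on the bench where they are.

Things in the scene. Friction and masses are not known exactly. Their poses are not given: they have to be found in the camera images.
- wax_tablet: Dark green block of hard carving wax, 38 x 60 x 16 mm (x, y, z), 35 g, origin at its centre. +z is the carved face (5 mm wide rim, 3 mm high, round a sunk panel with low boss and beads), -z the plain one. Starts on the bench top, carved face up, right of the clamp. It stands stably on a long edge. Turned over, its z points down. Pressed with over 45 N by the clamp it is crushed; 8 N holds it.
- clamp: One-hand bar clamp lying on its side, strapped to a fixed 18 mm board, 260 x 245 mm. Origin on the bench top below the bar's axis, level with the fixed jaw's face; z up, x along the bar to the end jaw (to the robot's right), y out along the jaws. Board: x -110 to 150, y -122 to 122, top z 18 mm. Handle: x -68 to -42, y -114 to -20, z 19 to 46. Housing: x -54 to -1, y -24 to 40, top 46.
- wax_place (a point): Point on the board's top, between the open jaws, where the middle of the wax goes, at clamp (40, 75, 18) mm; axes as the clamp's (the wax's long side along y). Some 8 mm either way along x will do. Bar beside it: clamp y -9 to 8, top z 36 mm above the bench; fixed jaw: clamp x -16 to 0, y 30 to 102, top z 44 mm.
- soft_pad: Thick rubber pad on the fixed jaw, 46 mm long (y), 20 mm high (22 to 42 mm above the bench), origin at the centre of its face, at clamp (12, 75, 32.5) mm when free; axes as the clamp's. It gives 1 mm towards -x for every 11 N of clamping force (9 mm at most).
- end_jaw: The bar with the jaw on its end; jaw 115 mm long, 16 mm thick, z 21 to 44 mm above the bench, with a thin rubber pad; pumping pulls it along clamp -x. Origin on the bar's axis, 91 mm in clamp -x from its pad face; axes as the clamp's.
- end_jaw_face (a point): Centre of the end jaw's pad face, which looks to clamp -x; pad 46 mm long (y), 20 mm high. The opening between the pads is its distance from soft_pad along the bar: 79 mm less the value of joint bar while the soft pad is free.
- bar (a joint): Travel of bar and end jaw towards the fixed jaw, m: 0 wide open, 0.056 most closed; starts at 0 to 0.016. Both pads just touch the 38 mm wax at 0.041. Teeth every 8 mm: a holding pawl stops the bar going back past the last tooth reached, but a stroke not carried to its end is lost when the trigger is let go, and with it the grip on the wax.
- trigger (a joint): Trigger angle, rad: 0 let out (spring return), 0.34 fully squeezed against its stop. A full stroke, out to 0 and in to the stop, moves the bar 8 mm (the first may give 2 to 10). The spring takes 2 to 5 N at the finger place; a further 1 N there gives up to 2 N at the jaw once the wax is clamped: 20 N of pinch gives 20 to 27 N, 30 N some 37 N, 45 N is too much.
- trigger_blade: The aluminium trigger lever, 12 mm deep (x), 66 mm long, 18 mm high (z 23.5 to 41.5 mm above the bench), beside the handle on its clamp +x side. Origin on its pivot (clamp x -22, y 24 mm).
- trigger_face (a point): Middle of the finger place on the trigger's front face (which looks to clamp +x), 44 mm from the bar's axis, at clamp (-6, -44, 32.5) mm when let out; it swings 23 mm towards clamp -x, to the handle.
- handle_back (a point): Back face of the handle (looks to clamp -x) across from the trigger's finger place, at clamp (-68, -44, 32.5) mm. From here to the trigger's face is 62 mm let out, 39 mm fully squeezed: pinch the two together, from above.
- file: Bystander, loose on the bench, not to be moved: the needle file, about 210 mm long with a pear-shaped wooden handle 33 mm thick, beyond the wax.
- pliers: Bystander, loose on the bench, not to be moved: the pliers, about 125 mm long with black grips.
- bur_block: Bystander, loose on the bench, not to be moved: the bur block, a wooden block 50 x 75 mm, 22 mm high, with a dozen steel burs standing in it to 45 mm.
- wax_tube: Bystander, loose on the bench, not to be moved: the wax ring tube, a short green tube 27 mm across, 45 mm high, standing.
- blade_box: Bystander, loose on the bench, not to be moved: the saw-blade box, a flat ivory box 55 x 75 x 17 mm.
- sanding_stick: Bystander, loose on the bench, not to be moved: the sanding stick, a flat wooden stick 165 x 22 x 6 mm.
- dividers: Bystander, loose on the bench, not to be moved: the dividers, a pair of steel dividers about 120 mm long, 7 mm high, with a brass stub, between the robot and the wax.

How it is judged:
On the way, in this order (a step that is already met when the one before it is completed fails the run):
1. the wax lies let go on the board between the open jaws, plain back up (angle between wax_tablet's own z axis and vertical above 3 rad and z of wax_tablet in the frame of clamp below 0.031 m and y of wax_tablet in the frame of clamp between 0.048 and 0.104 m and x of wax_tablet in the frame of clamp between 0.024 and 0.085 m and contact force between the fingers and wax_tablet below 0.1 N and value of joint bar below 0.03 m), for 0.2 s.
2. the trigger has closed the end jaw on the wax, which touches both pads (angle between wax_tablet's own z axis and vertical above 3 rad and z of wax_tablet in the frame of clamp below 0.031 m and y of wax_tablet in the frame of clamp between 0.048 and 0.104 m and contact force between each of end_jaw, soft_pad and wax_tablet above 2 N and value of joint trigger above 0.02 rad), for 0.1 s.
At the end, for the whole second after the job is handed in: The wax lies plain back up (within 8 degrees) on the board between both pads, square to them within 7 degrees, middle within the pads' length, gripped with 8 to 45 N; the fingers still squeeze the trigger (over 2 N, off its rest stop) and do not touch the wax (angle between wax_tablet's own z axis and vertical above 3 rad and z of wax_tablet in the frame of clamp below 0.031 m and y of wax_tablet in the frame of clamp between 0.048 and 0.104 m and contact force between end_jaw and wax_tablet between 8 and 45 N and contact force between soft_pad and wax_tablet above 8 N and angle between the x axis of wax_tablet and the x axis of clamp, either way round below 0.12 rad and value of joint trigger above 0.03 rad and contact force between the fingers and trigger_blade above 2 N and contact force between the fingers and wax_tablet below 0.1 N and linear speed of wax_tablet below 0.02 m/s); the arm keeps its last pose, push and grip.
It fails at once if the clamp crushes the wax (more than 45 N) (contact force between any of end_jaw, soft_pad and wax_tablet above 45 N).
It fails at once if the robot pushes the end jaw by hand (more than 5 N) (contact force between any of the fingers, the arm and end_jaw above 5 N).
It fails at once if a bystander on the bench is shifted by more than 25 mm (distance of any of file, pliers, bur_block, wax_tube, blade_box, sanding_stick, dividers from where it was at the start of the episode above 0.025 m).
It also fails if it takes over 72 s, if anything falls off the work surface, if the arm or the gripper's body presses on something with over 40 N, if the wrist force passes 120 N, or if a joint passes its speed limit or range.

ROBOT

A 6-joint arm with a two-finger parallel gripper is mounted at the origin on the work surface. World frame = base frame: x ahead of the robot, y to its left, z up, the work surface at z = 0. Lengths are in m, angles in rad, forces in N, time in s.
With the tool pointing down it reaches from about 0.35 to 0.85 m from the base axis. Payload 8.1 kg.
Tool frame: the origin (TCP) lies on the mounting face of the last link; the fingertips stand 186 mm ahead of it and the grasp point (between the pads) lies 167 mm ahead of it (robot.finger_overhang is the distance from the TCP to the fingertips, in m); z points along the fingers, y is the line along which they close (so a half turn about z gives the same grasp; the last joint's range is limited). The gripper opens to 93 mm and grips with 3 to 60 N. Pads are 15 mm wide; open, the fingers measure 128 mm over their backs; the gripper's body (75 mm by 188 mm) begins 65 mm behind the grasp point.
Start: joints at [-1.335, 0.13, 1.488, -0, 1.523, -0.085], TCP at [0.189, -0.569, 0.405] pointing down, gripper open.
Joint ranges: [-2.96, 2.96], [-0.89, 2.26], [0.02, 2.5], [-1.34, 4.48], [0, 2.73], [-2.66, 2.66]. Speed limits (rad/s): [2.39, 2.39, 2.79, 3.14, 3.14, 3.14].

INTERFACE

Orientations are given as a rotation vector (axis times angle).
In Python, from plant import readout, read_camera, get_calibration, job, robot gives the robot as it stands.
- The arm moves only by the shell command python3 -m handwheel 'ROWS' [FORCE]. ROWS is JSON, a list of rows, each a list of 5 numbers: the shift along the world's x, y, z in cm, then the turn about the world's z in rad, then the closure, from 0 (fully open) to 1 (shut). In form: [[tx, ty, tz, spin, gripper], ...]. A call has 1 to 10 rows; each row shifts and turns the commanded pose from where the row before left it; what a row does not reach is not made up. A row lasts 1/8 s, in which the tool goes at most 62.5 mm and 10.7 degrees, less where a joint would pass 70% of its speed; a pose out of reach is approached as far as the arm can. A call is refused whole if a number of a shift passes 6.25 or a number of a turn 0.188, either way. A call with a gripper value outside its range is refused whole. The fingers move at their own pace and stop on an object; FORCE is the grip in N (left out, the last holds). Time passes only in rows, so rows that do not move let the fingers close. It gives the time, the measured TCP pose, the force, the opening and the grip force at its end, in the units of the state.
- readout.read_state(): the state, without advancing time (a new reading comes with each control period).
- read_camera(name): name is "side" or "top"; returns the picture (384x512x3 uint8, red, green, blue); there is no depth.
- get_calibration(name): a dict with "fovy" (degrees; the focal length in pixels is half the picture's height over the tangent of half this angle, whatever the lens; pixels are square), "cx", "cy" (the principal point, pixels), "pose" (4x4, takes a point from camera to world coordinates). Camera axes: x right, y down, z forward; pixel columns grow to the right and rows downward; lengths in m; the calibration is good to about 2 mm. A picture is of the moment at which its call begins. get_calibration takes no time and is no camera call.
- job.close_job(): hands the job in; it is judged then, once.
The state is a dict: "t": time; "q": joint angles; "dq": joint speeds; "joint_torque": joint torques, N m; "tool_pos": TCP position; "orientation": TCP orientation; "force": force on the tool from outside, world axes, zero at the start; "wrist_torque": the same for the moment, N m; "opening": finger opening in m; "gripper_force": force on a finger pad.
Only numpy, scipy, OpenCV 4.12 (cv2) and the standard library are available. Lean on these libraries where they do the work, as an engineer would, in place of code of your own. Each camera call takes 0.05 s, during which the arm holds its last target. There are 200 camera calls.

## Working session

There is one attempt and no reset: what is moved stays moved. The work goes in short steps, Python scripts to look and compute and a shell command to move; the robot and the scene stay as the last step left them, time stands still between calls to the robot, and variables do not carry over. Pictures are saved under pics/ and viewed, at most 10 in all, crops included, and the job is handed in when it is done.

```bash
mkdir -p pics; ls; python3 - <<'E'
from plant import readout, read_camera, get_calibration
import cv2, numpy as np
for n in("top","side"):
    im=read_camera(n); cv2.imwrite(f"pics/{n}0.png",im[:,:,::-1]); c=get_calibration(n); print(n,c["fovy"],c["cx"],c["cy"],np.round(c["pose"],3).tolist(),[k for k in c])
print(readout.read_state())
E
```

```text
pics
top 54.42203410227762 261.7357011678136 188.66160248362166 [[0.0, -0.999, 0.054, 0.501], [-1.0, -0.001, -0.008, 0.016], [0.008, -0.054, -0.998, 1.067], [0.0, 0.0, 0.0, 1.0]] ['fovy', 'cx', 'cy', 'pose']
side 49.495981376712336 264.04712865046855 192.64878608411462 [[0.994, -0.081, 0.068, 0.47], [-0.104, -0.625, 0.774, -1.074], [-0.02, -0.777, -0.63, 0.912], [0.0, 0.0, 0.0, 1.0]] ['fovy', 'cx', 'cy', 'pose']
{'t': 0.1, 'q': array([-1.33542253e+00,  1.31103186e-01,  1.48914312e+00, -9.67680774e-06,
        1.52299257e+00, -8.54198730e-02]), 'dq': array([-0.00075259, -0.00201288, -0.0023224 , -0.00026751, -0.0006178 ,
       -0.00058741]), 'joint_torque': array([ 1.54609421e-03, -5.61340213e+01, -4.93096447e+01,  7.70279369e-02,
        2.91457580e-02, -4.26152621e-05]), 'tool_pos': array([ 0.18915425, -0.56919767,  0.40379658]), 'orientation': array([-3.09964718e+00, -5.01482302e-01,  2.08730332e-04]), 'force': array([-0.11881995,  1.67358452, -0.46253527]), 'wrist_torque': array([-0.00152121, -0.01723516, -0.02483468]), 'gripper_force': 0.0, 'opening': 0.09275747885656625}
```

View pics/top0.png

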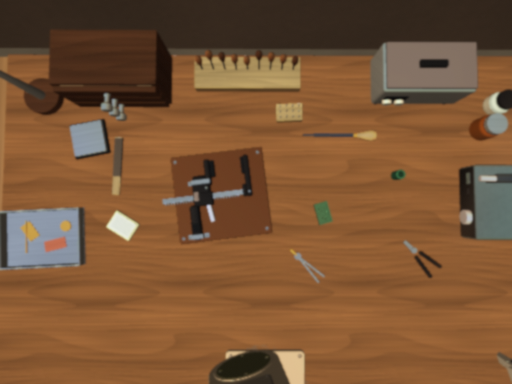

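View pics/side0.png

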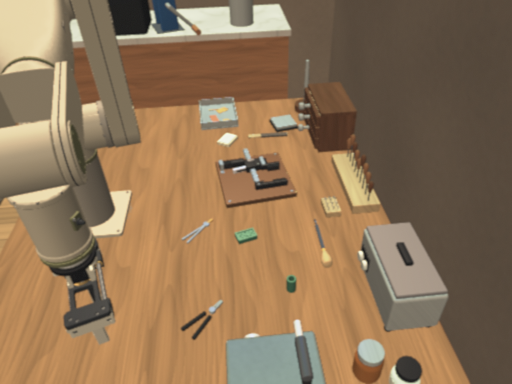

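Top view: wax at about (323,212), clamp board at (221,195), dividers at (307,265), file at (345,135), wax tube at (398,175). Side view: wax at (246,235). Next I'll measure the wax and board.

```bash
cat > h.py <<'E'
import cv2, numpy as np
from plant import readout, read_camera, get_calibration
def ray(n,uv):
    c=get_calibration(n); f=192/np.tan(np.radians(c["fovy"])/2); P=np.array(c["pose"])
    uv=np.atleast_2d(uv).astype(float)
    d=np.c_[(uv[:,0]-c["cx"])/f,(uv[:,1]-c["cy"])/f,np.ones(len(uv))]@P[:3,:3].T
    return P[:3,3],d
def toplane(n,uv,z):
    o,d=ray(n,uv); return o+d*((z-o[2])/d[:,2])[:,None]
def proj(n,p):
    c=get_calibration(n); f=192/np.tan(np.radians(c["fovy"])/2); P=np.array(c["pose"])
    q=(np.atleast_2d(p)-P[:3,3])@P[:3,:3]
    return q[:,:2]/q[:,2:]*f+[c["cx"],c["cy"]]
def green(im,box,full=False):
    u0,v0,u1,v1=box; h=cv2.cvtColor(im,cv2.COLOR_RGB2HSV)
    m=cv2.inRange(h,(55,60,25),(95,255,255)); k=np.zeros_like(m); k[v0:v1,u0:u1]=m[v0:v1,u0:u1]
    cs,_=cv2.findContours(k,cv2.RETR_EXTERNAL,cv2.CHAIN_APPROX_NONE)
    return max(cs,key=cv2.contourArea)[:,0].astype(float) if cs else None
def rect(p):
    r=cv2.minAreaRect(p[:,:2].astype(np.float32)*1000); return r
E
python3 - <<'E'
from h import *
t=read_camera("top"); s=read_camera("side")
for n,im,b in(("top",t,(290,190,350,240)),("side",s,(220,215,270,255))):
    c=green(im,b); print(n,len(c),c.min(0),c.max(0))
    for z in(.016,): r=rect(toplane(n,c,z)); print(r, np.round(cv2.boxPoints(r)).tolist())
# board
h=cv2.cvtColor(t,cv2.COLOR_RGB2HSV); print(h[230,190],h[165,225],h[230,250],h[250,200],h[130,230],h[212,323])
hs=cv2.cvtColor(s,cv2.COLOR_RGB2HSV); print(hs[195,240],hs[215,200],hs[236,246])
a=cv2.resize(t[135:255,150:350][:,:,::-1],None,fx=4,fy=4,interpolation=cv2.INTER_CUBIC); cv2.imwrite("pics/c1.png",a)
E
```

```text
top 59 [316. 203.] [329. 221.]
((491.0660705566406, -164.70399475097656), (49.648685455322266, 26.793766021728516), 16.25724220275879) [[463.0, -159.0], [471.0, -185.0], [519.0, -171.0], [511.0, -145.0]]
side 48 [236. 229.] [255. 242.]
((490.4813232421875, -170.29644775390625), (56.12461853027344, 41.994422912597656), 15.950077056884766) [[458.0, -158.0], [469.0, -198.0], [523.0, -183.0], [512.0, -142.0]]
[ 12 169 104] [ 11 172 107] [ 11 168 108] [ 14 166 144] [ 13 164 145] [ 56  92 111]
[ 13 122 167] [ 15 134 188] [ 60  64 168]
```

View pics/c1.png

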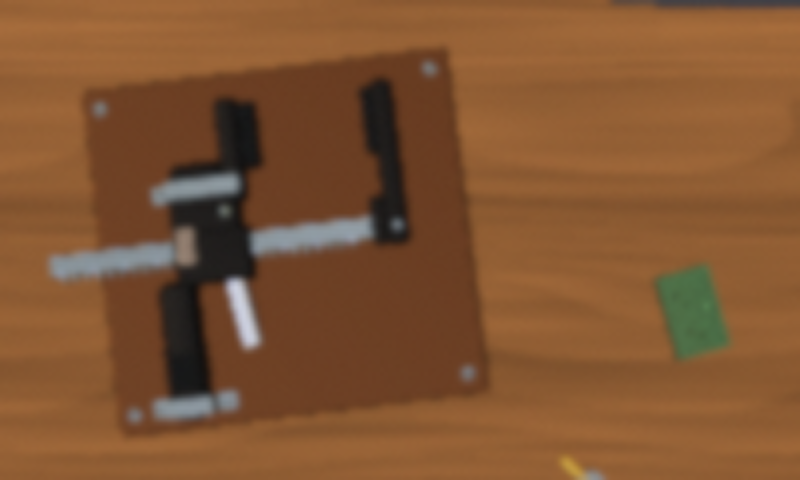

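Crop (4x, offset 150,135): board corners are at about (83,92),(446,48),(490,390),(122,435), wax corners at (655,277),(707,264),(730,343),(678,360). The end jaw is open at the right.

```bash
cat >> h.py <<'E'
def clampfit(t):
    C=np.array([[83,92],[446,48],[490,390],[122,435]])/4+[150,135]-.375
    p=toplane("top",C,.018)[:,:2]
    L=np.array([[-.110,.122],[.150,.122],[.150,-.122],[-.110,-.122]])
    cl=L-L.mean(0); cp=p-p.mean(0)
    a=np.arctan2((cl[:,0]*cp[:,1]-cl[:,1]*cp[:,0]).sum(),(cl*cp).sum())
    R=np.array([[np.cos(a),-np.sin(a)],[np.sin(a),np.cos(a)]])
    return a,R,p.mean(0)-R@L.mean(0),p
E
python3 - <<'E'
from h import *
a,R,o,p=clampfit(None); print("yaw",a,"o",o); print(np.round(p,4).tolist(),np.linalg.norm(p[0]-p[1]),np.linalg.norm(p[1]-p[2]))
print("board resid",np.round((p-o)@R,4).tolist())
for n,x,y in(("place",.04,.075),("trig",-.006,-.044),("hback",-.068,-.044),("mid",-.037,-.044)): print(n,np.round(R@[x,y]+o,4))
W=np.array([[655,277],[707,264],[730,343],[678,360]])/4+[150,135]-.375
w=toplane("top",W,.016)[:,:2]; e=w[0]+w[1]-w[2]-w[3]; print("wax",w.mean(0),"long dir",np.arctan2(e[1],e[0]),np.round(w,4).tolist())
# check end jaw face in picture, top z .044
j=toplane("top",np.array([[377,150],[372,240],[258,165]])/4+[150,135]-.375,.044)[:,:2]; print("endjaw in clamp",np.round((j-o)@R,4).tolist())
# side camera check of board corners and wax
Q=np.c_[p,np.full(4,.018)]; print("side px board",np.round(proj("side",Q)).tolist())
print("side px wax ctr",proj("side",[*w.mean(0),.016]))
s=readout.read_state(); from scipy.spatial.transform import Rotation as Ro
print(Ro.from_rotvec(s["orientation"]).as_matrix().round(3))
E
```

```text
yaw -1.4467606379331526 o [0.53868297 0.14168207]
[[0.6456, 0.2651], [0.6773, 0.0091], [0.4364, -0.0217], [0.4053, 0.2348]] 0.2579194934550417 0.24283459189861287
board resid [[-0.1093, 0.1214], [0.1487, 0.1211], [0.1495, -0.1217], [-0.1089, -0.1208]]
place [0.6181 0.1113]
trig [0.4943 0.1422]
hback [0.4866 0.2037]
mid [0.4904 0.173 ]
wax [ 0.49157736 -0.16425765] long dir 0.2695181630819044 [[0.5154, -0.138], [0.5246, -0.1748], [0.4691, -0.1904], [0.4572, -0.1538]]
endjaw in clamp [[0.0922, 0.0525], [0.0813, -0.0085], [0.0099, 0.0523]]
side px board [[278.0, 152.0], [297.0, 193.0], [226.0, 205.0], [216.0, 161.0]]
side px wax ctr [[245.90173306 233.88296528]]
[[ 0.949  0.315 -0.   ]
 [ 0.315 -0.949  0.001]
 [ 0.    -0.001 -1.   ]]
```

```bash
python3 -m handwheel '[[3.39,4.38,0,0.169,0],[3.39,4.38,0,0.169,0],[3.39,4.38,0,0.169,0],[3.39,4.38,0,0.169,0],[3.39,4.38,0,0.169,0],[3.39,4.38,0,0.169,0],[3.39,4.38,0,0.169,0],[3.39,4.38,0,0.169,0],[3.39,4.38,0,0.169,0],[0,0,0,0,0]]' 3; cat >> h.py <<'E'
from scipy.spatial.transform import Rotation as Ro
def tool():
    s=readout.read_state(); R=Ro.from_rotvec(s["orientation"]).as_matrix()
    return s["tool_pos"],np.arctan2(R[1,1],R[0,1]),s
E
python3 -c "
from h import *
p,a,s=tool(); print(p,a,s['t'],s['q'].round(2))"
```

```text
t: 1.45
tool_pos: [0.4958, -0.1722, 0.4045]
orientation: [-1.892, -2.507, -0.001]
force: [-0.7, 0.1, 0.5]
opening: 0.0927
gripper_force: 0.0
[ 0.49580189 -0.17218544  0.40448664] 0.27764187226788084 1.45 [-0.43 -0.07  1.7   0.    1.52 -0.71]
```

```bash
python3 -m handwheel '[[-0.13,-0.27,-5,-0.008,0],[0,0,-5,0,0],[0,0,-5,0,0],[0,0,-4,0,0],[0,0,-2.5,0,0],[0,0,0,0,0],[0,0,0,0,0.3],[0,0,0,0,0.5],[0,0,0,0,0.6],[0,0,0,0,0.6]]' 4; python3 -m handwheel '[[0,0,0,0,0.6]]'; python3 - <<'E'
from h import *
p,a,s=tool(); print(p,a)
t=read_camera("side"); cv2.imwrite("pics/s1.png",cv2.resize(t[150:300,150:350][:,:,::-1],None,fx=4,fy=4,interpolation=2))
E
```

```text
t: 2.7
tool_pos: [0.4931, -0.178, 0.19]
orientation: [1.911, 2.493, 0.0]
force: [-0.9, -0.8, 1.6]
opening: 0.06
gripper_force: 4.0
t: 2.82
tool_pos: [0.4931, -0.1779, 0.19]
orientation: [1.911, 2.493, -0.0]
force: [-0.7, -0.0, 1.8]
opening: 0.0599
gripper_force: 4.0
[ 0.49309686 -0.17793539  0.18999526] 0.26306756686054583
```

View pics/s1.png

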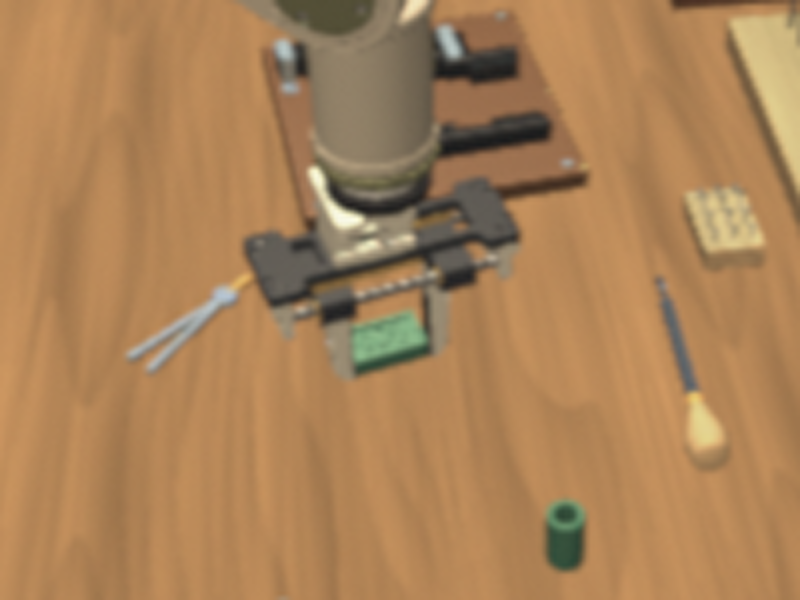

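The fingers hold the wax by its ends (crop 350–430, 340) near the camera-side long edge. Now I lift it with a light grip and see whether it swings.

```bash
python3 -m handwheel '[[0,0,0.7,0,0.6],[0,0,1.5,0,0.6],[0,0,2.5,0,0.6],[0,0,1.5,0,0.6],[0,0,0,0,0.6],[0,0,0,0,0.6],[0,0,0,0,0.6]]' 3; python3 - <<'E'
from h import *
p,a,s=tool(); print(p,a)
t=read_camera("side"); cv2.imwrite("pics/s2.png",cv2.resize(t[180:280,200:300][:,:,::-1],None,fx=5,fy=5,interpolation=2))
E
```

```text
t: 3.75
tool_pos: [0.4926, -0.1777, 0.2506]
orientation: [-1.91, -2.492, 0.001]
force: [0.1, 0.2, -0.6]
opening: 0.0599
gripper_force: 3.0
[ 0.49255719 -0.17769341  0.25064214] 0.262954181030341
```

View pics/s2.png

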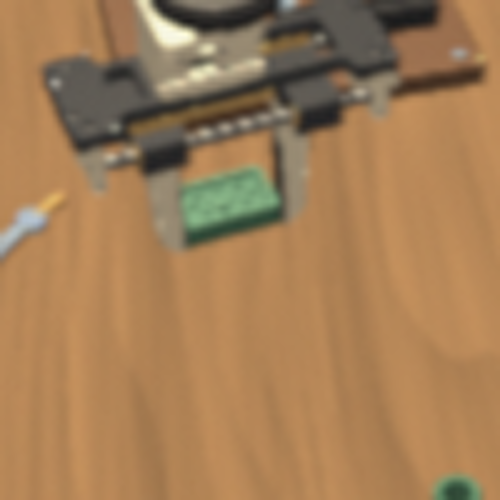

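The wax stayed level in the fingers (crop 180–280, 200), so gravity alone won't turn it. I'll lever it about the fingers on the fixed board's right edge: its far side goes up, and the wax ends standing on the gripped edge.

```bash
python3 -m handwheel '[[2.25,4.92,0,-0.045,0.6],[2.25,4.92,0,-0.045,0.6],[2.25,4.92,0,-0.045,0.6],[0,0,0,0,0.6],[0,0,-2,0,0.6],[0,0,-1.5,0,0.6],[0,0,0,0,0.6]]'; python3 - <<'E'
from h import *
a,R,o,_=clampfit(0); p,y,s=tool(); print(p, "clamp",(p[:2]-o)@R*1000, "yaw err",y-(a+np.pi/2),"tip",p[2]-.186)
E
```

```text
t: 4.68
tool_pos: [0.5588, -0.0312, 0.2138]
orientation: [-2.074, -2.354, 0.005]
force: [-0.3, 0.1, -0.2]
opening: 0.0598
gripper_force: 3.0
[ 0.55884848 -0.03117624  0.21377438] clamp [174.02515247  -1.37507814] yaw err 0.0024345137603858924 tip 0.027774382134331033
```

```bash
python3 -m handwheel '[[0,0,-0.5,0,0.6],[0,0,-0.4,0,0.6],[0,0,-0.4,0,0.6],[0,0,-0.3,0,0.6],[0,0,-0.3,0,0.6],[0,0,-0.2,0,0.6],[0,0,0,0,0.6]]'; python3 - <<'E'
from h import *
p,y,s=tool(); print("tip",p[2]-.186)
t=read_camera("side"); cv2.imwrite("pics/s3.png",cv2.resize(t[150:230,220:330][:,:,::-1],None,fx=6,fy=6,interpolation=2))
E
```

```text
t: 5.55
tool_pos: [0.5604, -0.0302, 0.1955]
orientation: [-2.074, -2.359, 0.0]
force: [0.4, -0.1, 0.2]
opening: 0.0601
gripper_force: 3.0
tip 0.009496815412751769
```

View pics/s3.png

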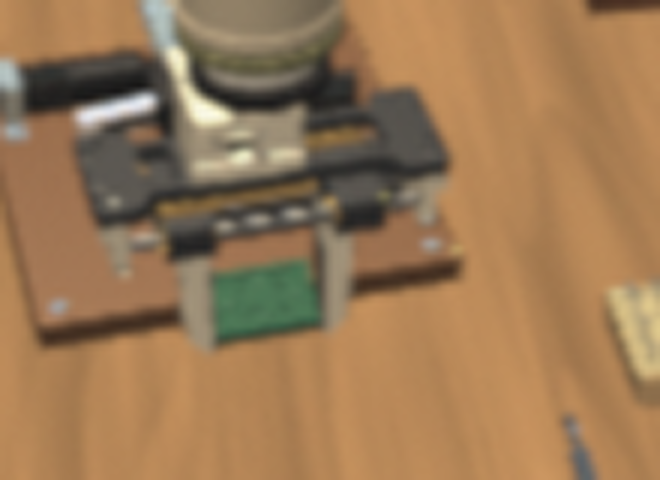

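It works: the carved face (crop 215–315, 265–335) now tilts towards the camera. I'll go down a little more, then push toward the board edge to bring it upright.

```bash
python3 -m handwheel '[[0,0,-0.4,0,0.6],[-0.02,0.2,0,0,0.6],[-0.02,0.2,0,0,0.6],[-0.03,0.2,0,0,0.6],[-0.02,0.2,0,0,0.6],[-0.03,0.2,0,0,0.6],[-0.02,0.2,0,0,0.6],[0,0,0,0,0.6]]'; python3 - <<'E'
from h import *
a,R,o,_=clampfit(0); p,y,s=tool(); print("clamp",(p[:2]-o)@R*1000,"tip",p[2]-.186)
t=read_camera("side"); cv2.imwrite("pics/s4.png",cv2.resize(t[150:230,220:330][:,:,::-1],None,fx=6,fy=6,interpolation=2))
E
```

```text
t: 6.6
tool_pos: [0.5591, -0.0182, 0.1918]
orientation: [2.075, 2.359, 0.0]
force: [0.0, -2.9, -0.3]
opening: 0.0602
gripper_force: 3.0
clamp [161.14723149   0.52104282] tip 0.005794670352405329
```

View pics/s4.png

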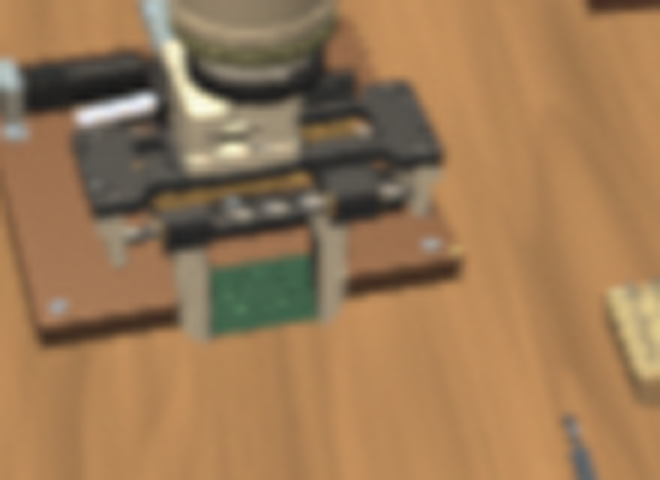

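The wax is now about upright (crop rows 265–332), leaning on the board edge. I'll back off slightly, set it down and release it.

```bash
python3 -m handwheel '[[0.05,-0.4,0,0,0.6],[0.05,-0.4,-0.1,0,0.6],[0.03,-0.2,-0.2,0,0.6],[0,0,-0.1,0,0.6],[0,0,0,0,0.6],[0,0,0,0,0.5],[0,0,0,0,0.35],[0,0,0,0,0.25],[0,0,0,0,0.25]]'; python3 - <<'E'
from h import *
a,R,o,_=clampfit(0); p,y,s=tool(); print("clamp",(p[:2]-o)@R*1000,"tip",p[2]-.186)
for n in("side","top"):
    t=read_camera(n)
    if n=="side":
        c=green(t,(220,160,300,230)); r=cv2.minAreaRect(c.astype(np.float32)); print(r,c.min(0),c.max(0))
        for z in(0,.038): w=rect(toplane(n,c,z)); print(z,np.round((cv2.boxPoints(w)/1000-o)@R*1000).tolist())
E
```

```text
t: 7.78
tool_pos: [0.5604, -0.0282, 0.1875]
orientation: [-2.075, -2.359, -0.0]
force: [0.1, 0.1, 0.5]
opening: 0.0693
gripper_force: 0.0
clamp [171.22293963   0.50279704] tip 0.001523791204574021
((263.10809326171875, 200.64866638183594), (9.86393928527832, 16.76869773864746), 80.53767395019531) [255. 195.] [272. 206.]
0 [[113.0, -24.0], [164.0, -24.0], [165.0, 35.0], [113.0, 35.0]]
0.038 [[158.0, -32.0], [208.0, -32.0], [208.0, 25.0], [158.0, 25.0]]
```

```bash
python3 -m handwheel '[[0,0,2.5,0,0.2],[0,0,5,0,0.2],[0,0,5,0,0.2],[0,0,0,0,0.2]]'; python3 - <<'E'
from h import *
p,y,s=tool(); print(p,s["opening"])
t=read_camera("side"); k=read_camera("top")
a=cv2.resize(t[165:225,225:305][:,:,::-1],None,fx=7,fy=7,interpolation=2); b=cv2.resize(k[150:240,225:305][:,:,::-1],None,fx=4.66,fy=4.66,interpolation=2)
b=b[:420,:230]; print(a.shape,b.shape)
cv2.imwrite("pics/s5.png",np.hstack([a,b]))
c=green(t,(220,160,300,230)); print(c.min(0),c.max(0))
E
```

```text
t: 8.38
tool_pos: [0.5623, -0.0285, 0.3183]
orientation: [2.07, 2.353, 0.008]
force: [1.0, -0.0, -0.0]
opening: 0.0746
gripper_force: 0.0
[ 0.56231097 -0.02848975  0.31830742] 0.07455430512448553
(420, 560, 3) (419, 230, 3)Traceback (most recent call last):
  File "<stdin>", line 6, in <module>
    return _nx.concatenate(arrs, 1, dtype=dtype, casting=casting)
           ~~~~~~~~~~~~~~~^^^^^^^^^^^^^^^^^^^^^^^^^^^^^^^^^^^^^^^
ValueError: all the input array dimensions except for the concatenation axis must match exactly, but along dimension 0, the array at index 0 has size 420 and the array at index 1 has size 419
```

```bash
python3 - <<'E'
from h import *
t=read_camera("side")
cv2.imwrite("pics/s5.png",cv2.resize(t[165:225,225:305][:,:,::-1],None,fx=7,fy=7,interpolation=2))
c=green(t,(220,160,300,230)); print(c.min(0),c.max(0),cv2.contourArea(c.astype(np.float32)))
h=cv2.cvtColor(t,cv2.COLOR_RGB2HSV)
for v in range(190,214): print(v,t[v,262].tolist(),h[v,262].tolist())
E
```

```text
[254. 195.] [271. 206.] 143.0
190 [151, 110, 79] [13, 122, 151]
191 [162, 117, 84] [13, 123, 162]
192 [163, 118, 84] [13, 124, 163]
193 [164, 118, 84] [13, 124, 164]
194 [153, 117, 83] [15, 117, 153]
195 [110, 112, 81] [32, 71, 112]
196 [75, 108, 78] [63, 78, 108]
197 [73, 113, 82] [67, 90, 113]
198 [75, 113, 82] [66, 86, 113]
199 [73, 112, 81] [66, 89, 112]
200 [90, 124, 100] [69, 70, 124]
201 [115, 144, 129] [74, 51, 144]
202 [95, 125, 106] [71, 61, 125]
203 [75, 111, 83] [67, 83, 111]
204 [71, 110, 80] [67, 90, 110]
205 [69, 108, 80] [68, 92, 108]
206 [79, 96, 69] [49, 72, 96]
207 [129, 106, 72] [18, 113, 129]
208 [168, 126, 82] [15, 131, 168]
209 [179, 132, 85] [15, 134, 179]
210 [180, 132, 85] [15, 135, 180]
211 [181, 133, 85] [15, 135, 181]
212 [181, 133, 86] [15, 134, 181]
213 [181, 134, 86] [15, 134, 181]
```

View pics/s5.png

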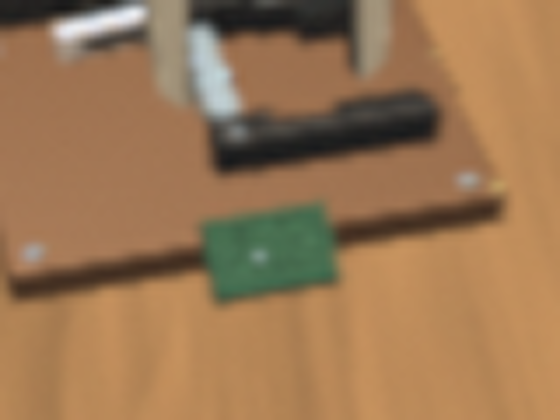

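```bash
python3 - <<'E'
from h import *
a,R,o,_=clampfit(0)
k=read_camera("top"); c=green(k,(225,170,305,240)); print(c.min(0),c.max(0))
for z in(0,.02,.04): print(z,np.round((cv2.boxPoints(rect(toplane("top",c,z)))/1000-o)@R*1000).tolist())
h=cv2.cvtColor(k,cv2.COLOR_RGB2HSV)
u,v=c.mean(0).astype(int)
for x in range(u-12,u+13): print(x,k[v,x].tolist(),h[v,x].tolist())
def P(n,x,y,z): return proj(n,[*(R@[x,y]+o),z])[0].round(1).tolist()
for th in (0,20,30,45,60,75,90):
    t=np.radians(th); ex=np.array([-np.cos(t),np.sin(t)]); ez=np.array([np.sin(t),np.cos(t)])  # along wax to left/up ; carved normal right/up
    q=[(s*.0+i*.038*ex+j*.016*ez) for s in(1,) for i in(0,1) for j in(0,1)]
    print(th,[(i,j,P("side",.165+q[2*i+j][0],.001,q[2*i+j][1])[1],P("top",.165+q[2*i+j][0],.001,q[2*i+j][1])[0]) for i in(0,1) for j in(0,1)])
E
```

```text
Traceback (most recent call last):
AttributeError: 'NoneType' object has no attribute 'min'
```

```bash
python3 -m handwheel '[[0,6,0,0,0.6],[0,6,0,0,0.8],[0,6,0,0,1],[0,5,0,0,1],[0,0,0,0,1]]'; python3 - <<'E'
from h import *
a,R,o,_=clampfit(0)
k=read_camera("top"); h=cv2.cvtColor(k,cv2.COLOR_RGB2HSV); c=green(k,(225,170,305,240)); 
if c is not None:
  print(c.min(0),c.max(0))
  for z in(0,.02,.04): print(z,np.round((cv2.boxPoints(rect(toplane("top",c,z)))/1000-o)@R*1000).tolist())
  u,v=c.mean(0).astype(int)
  for x in range(u-10,u+11): print(x,k[v,x].tolist(),h[v,x].tolist())
def P(n,x,y,z): return proj(n,[*(R@[x,y]+o),z])[0].round(1).tolist()
for th in (0,20,30,45,60,75,90):
    t=np.radians(th); ex=np.array([-np.cos(t),np.sin(t)]); ez=np.array([np.sin(t),np.cos(t)])
    print(th,[(i,j,P("side",.165+q[0],.001,q[1])[1],P("top",.165+q[0],.001,q[1])[0]) for i in(0,1) for j in(0,1) for q in[i*.038*ex+j*.016*ez]])
E
```

```text
t: 9.2
tool_pos: [0.5592, 0.2049, 0.3105]
orientation: [-2.068, -2.362, 0.004]
force: [-0.3, -1.2, 0.4]
opening: 0.0286
gripper_force: 0.0
[265. 179.] [277. 197.]
0 [[142.0, -21.0], [176.0, -25.0], [183.0, 26.0], [149.0, 30.0]]
0.02 [[142.0, -22.0], [175.0, -26.0], [182.0, 24.0], [148.0, 28.0]]
0.04 [[141.0, -22.0], [174.0, -26.0], [180.0, 23.0], [148.0, 27.0]]
260 [104, 60, 33] [11, 174, 104]
261 [104, 59, 33] [11, 174, 104]
262 [103, 60, 34] [11, 171, 103]
263 [97, 65, 37] [14, 158, 97]
264 [81, 77, 46] [27, 110, 81]
265 [62, 88, 53] [52, 101, 88]
266 [52, 92, 57] [64, 111, 92]
267 [46, 87, 54] [66, 120, 87]
268 [41, 78, 49] [66, 121, 78]
269 [38, 69, 44] [66, 115, 69]
270 [33, 62, 40] [67, 119, 62]
271 [33, 62, 39] [66, 119, 62]
272 [35, 65, 41] [66, 118, 65]
273 [36, 67, 42] [66, 118, 67]
274 [40, 73, 46] [65, 115, 73]
275 [45, 81, 51] [65, 113, 81]
276 [46, 80, 51] [64, 108, 80]
277 [56, 76, 47] [51, 97, 76]
278 [85, 77, 46] [24, 117, 85]
279 [116, 82, 47] [15, 152, 116]
280 [131, 86, 47] [14, 164, 131]
0 [(0, 0, 205.7, 271.9), (0, 1, 202.0, 272.1), (1, 0, 198.6, 258.8), (1, 1, 195.0, 258.8)]
20 [(0, 0, 205.7, 271.9), (0, 1, 203.3, 274.0), (1, 0, 196.1, 259.6), (1, 1, 193.7, 261.5)]
30 [(0, 0, 205.7, 271.9), (0, 1, 204.0, 274.9), (1, 0, 195.2, 260.6), (1, 1, 193.5, 263.4)]
45 [(0, 0, 205.7, 271.9), (0, 1, 205.3, 276.0), (1, 0, 194.5, 262.7), (1, 1, 194.0, 266.8)]
60 [(0, 0, 205.7, 271.9), (0, 1, 206.5, 276.9), (1, 0, 194.6, 265.6), (1, 1, 195.3, 270.6)]
75 [(0, 0, 205.7, 271.9), (0, 1, 207.7, 277.4), (1, 0, 195.4, 268.9), (1, 1, 197.3, 274.5)]
90 [(0, 0, 205.7, 271.9), (0, 1, 208.7, 277.5), (1, 0, 196.9, 272.4), (1, 1, 200.0, 278.2)]
```

The top view shows the wax leaning about 50° on the board edge (u 264–278). I'll push its base toward the board with the fingers to stand it up against the edge.

```bash
python3 -m handwheel '[[0.1,-5.2,0,0,0.8],[0.1,-5.2,0,0,0.8],[0.1,-5.2,0,0,0.8],[0.1,-5.2,0,0,0.8],[0.1,-5.1,0,0,0.8],[0,0,0,0,0.8],[0,0,-5,0,0.8],[0,0,-5,0,0.8],[0,0,-2,0,0.8],[0,0,0,0,0.8]]'; python3 - <<'E'
from h import *
a,R,o,_=clampfit(0); p,y,s=tool(); print("clamp",(p[:2]-o)@R*1000,"tip",p[2]-.186,"yaw",y-a-np.pi/2,s["opening"])
E
```

```text
t: 10.5
tool_pos: [0.5644, -0.0571, 0.1912]
orientation: [-2.073, -2.356, 0.003]
force: [1.0, -0.3, -0.2]
opening: 0.0187
gripper_force: 0.0
clamp [200.41709674   0.9615933 ] tip 0.005160529974141792 yaw 0.003853162697966539 0.01870518111646199
```

```bash
python3 -m handwheel '[[-0.06,0.5,-0.15,0,0.8],[-0.06,0.5,0,0,0.8],[-0.06,0.5,0,0,0.8],[-0.04,0.3,0,0,0.8],[-0.04,0.3,0,0,0.8],[-0.04,0.3,0,0,0.8],[-0.02,0.2,0,0,0.8],[0,0,0,0,0.8]]'; python3 - <<'E'
from h import *
a,R,o,_=clampfit(0); p,y,s=tool(); print("clamp",(p[:2]-o)@R*1000,"tip",p[2]-.186,s["force"])
t=read_camera("side"); c=green(t,(220,160,300,230)); print(c.min(0),c.max(0))
for v in range(190,210): print(v,t[v,262].tolist())
E
```

```text
t: 11.5
tool_pos: [0.5621, -0.0312, 0.1911]
orientation: [-2.075, -2.359, 0.0]
force: [0.5, -0.8, -0.1]
opening: 0.0187
gripper_force: 0.3
clamp [174.45500759   1.8982794 ] tip 0.00513365931364454 [ 0.50166057 -0.77944694 -0.05765879]
[263. 192.] [266. 202.]
190 [55, 49, 42]
191 [52, 58, 48]
192 [64, 80, 63]
193 [93, 112, 87]
194 [101, 110, 87]
195 [97, 103, 82]
196 [94, 99, 79]
197 [93, 98, 78]
198 [94, 98, 79]
199 [93, 95, 77]
200 [93, 96, 78]
201 [92, 97, 78]
202 [98, 104, 83]
203 [120, 112, 88]
204 [146, 122, 92]
205 [154, 125, 93]
206 [156, 126, 95]
207 [154, 125, 94]
208 [159, 127, 93]
209 [171, 129, 87]
```

```bash
python3 -m handwheel '[[-0.01,0.1,0,0,0.8],[-0.01,0.1,0,0,0.8]]' | grep -E "pos|force:"; python3 -m handwheel '[[-0.01,0.1,0,0,0.8],[0,0,0,0,0.8]]'| grep -E "pos|force:"
```

```text
tool_pos: [0.5621, -0.0302, 0.1911]
force: [2.2, -9.7, -3.8]
gripper_force: 5.1
tool_pos: [0.562, -0.0299, 0.191]
force: [2.4, -11.2, -4.3]
gripper_force: 5.9
```

```bash
python3 -m handwheel '[[0.05,-0.5,0,0,0.8],[0.1,-0.9,1,0,0.8],[0,0,5.5,0,0.8],[-0.35,2.8,0,0,0.8],[-0.35,2.8,0,0,0.8],[0,0,0,0,0.8],[0,0,0,0,0.8]]'; python3 - <<'E'
from h import *
a,R,o,_=clampfit(0); p,y,s=tool(); print("clamp",(p[:2]-o)@R*1000,"tip",p[2]-.186)
t=read_camera("side"); c=green(t,(220,160,300,230)); print(c.min(0),c.max(0))
for v in range(190,212): print(v,t[v,258].tolist(),t[v,264].tolist())
E
```

```text
t: 12.92
tool_pos: [0.5566, 0.0133, 0.2567]
orientation: [2.074, 2.359, 0.0]
force: [0.3, -0.5, -0.7]
opening: 0.0189
gripper_force: 0.0
clamp [129.63679763   1.92941953] tip 0.07074318711111743
[254. 194.] [270. 205.]
190 [141, 103, 74] [159, 115, 81]
191 [160, 116, 82] [161, 116, 82]
192 [162, 117, 83] [161, 115, 81]
193 [161, 116, 82] [157, 125, 90]
194 [159, 127, 91] [141, 155, 114]
195 [142, 156, 115] [131, 173, 128]
196 [131, 172, 128] [122, 166, 124]
197 [124, 168, 125] [95, 132, 98]
198 [96, 132, 98] [65, 94, 70]
199 [64, 92, 68] [58, 84, 63]
200 [56, 82, 61] [53, 79, 59]
201 [60, 86, 64] [50, 75, 55]
202 [56, 82, 61] [50, 75, 56]
203 [54, 80, 60] [64, 93, 69]
204 [63, 90, 67] [84, 118, 88]
205 [84, 118, 88] [95, 106, 77]
206 [98, 108, 78] [146, 115, 77]
207 [151, 119, 79] [172, 127, 83]
208 [179, 133, 86] [177, 131, 84]
209 [185, 136, 88] [177, 130, 84]
210 [185, 136, 88] [177, 130, 84]
211 [184, 136, 88] [178, 131, 85]
```

The wax now stands vertical, with its bright top edge at side rows 194–197. Next I tip it away from the board.

```bash
python3 -m handwheel '[[0,0,-4.1,0,0.8],[0,0,0,0,0.8],[0.06,-0.5,0,0,0.8],[0.06,-0.5,0,0,0.8],[0.06,-0.5,0,0,0.8],[0.06,-0.5,0,0,0.8],[0.06,-0.5,0,0,0.8],[0.06,-0.5,0,0,0.8],[0.06,-0.5,0,0,0.8],[0,0,0,0,0.8]]'; python3 - <<'E'
from h import *
a,R,o,_=clampfit(0); p,y,s=tool(); print("clamp",(p[:2]-o)@R*1000,"tip",p[2]-.186)
t=read_camera("side"); c=green(t,(220,160,300,240)); print(c.min(0),c.max(0))
for v in range(190,222): print(v,t[v,258].tolist(),t[v,264].tolist())
E
```

```text
t: 14.22
tool_pos: [0.5606, -0.0217, 0.2152]
orientation: [-2.075, -2.358, 0.0]
force: [0.0, 0.1, 0.1]
opening: 0.0184
gripper_force: 0.0
clamp [164.80218421   1.58590053] tip 0.0291962010348453
[256. 203.] [273. 213.]
190 [158, 144, 119] [154, 111, 78]
191 [159, 145, 120] [157, 114, 81]
192 [160, 145, 120] [155, 112, 79]
193 [158, 144, 119] [156, 113, 80]
194 [158, 144, 119] [157, 113, 81]
195 [158, 144, 119] [157, 114, 81]
196 [157, 143, 119] [159, 116, 82]
197 [155, 141, 117] [154, 111, 79]
198 [156, 142, 117] [113, 81, 57]
199 [150, 135, 112] [77, 54, 38]
200 [124, 109, 90] [67, 46, 32]
201 [88, 72, 56] [91, 81, 57]
202 [93, 81, 57] [130, 138, 98]
203 [133, 140, 99] [135, 168, 124]
204 [136, 169, 125] [131, 175, 130]
205 [132, 175, 131] [130, 175, 130]
206 [131, 176, 131] [130, 175, 130]
207 [132, 176, 132] [130, 175, 131]
208 [133, 177, 132] [132, 176, 132]
209 [134, 178, 134] [126, 169, 126]
210 [127, 171, 127] [96, 132, 99]
211 [96, 132, 98] [62, 91, 68]
212 [61, 90, 67] [50, 75, 55]
213 [52, 75, 56] [92, 88, 62]
214 [95, 90, 62] [156, 118, 77]
215 [159, 121, 79] [176, 130, 84]
216 [180, 133, 86] [177, 129, 83]
217 [182, 135, 87] [176, 130, 84]
218 [182, 134, 87] [175, 129, 83]
219 [182, 135, 88] [174, 128, 83]
220 [181, 134, 87] [175, 129, 84]
221 [181, 133, 86] [174, 128, 83]
```

The wax lies plain back up: a uniform bright face at side rows 203–210. Now I measure its pose from the side view.

```bash
python3 -m handwheel '[[-0.2,1.5,4,0,0.5],[0,0,0,0,0]]'>/dev/null; python3 - <<'E'
from h import *
a,R,o,_=clampfit(0); p,y,s=tool(); print("clamp",(p[:2]-o)@R*1000,"tip",p[2]-.186,"yaw",y-a-np.pi/2)
t=read_camera("side"); S=4; T=cv2.resize(t[190:225,235:295],None,fx=S,fy=S,interpolation=cv2.INTER_CUBIC); h=cv2.cvtColor(T,cv2.COLOR_RGB2HSV)
m=cv2.inRange(h,(40,30,132),(95,255,255)); cs,_=cv2.findContours(m,0,1); c=max(cs,key=cv2.contourArea)[:,0]
uv=(c+.5)/S-.5+[235,190]; q=(toplane("side",uv,.016)[:,:2]-o)@R
r=rect(q); print(r,cv2.boxPoints(r).round().tolist())
E
```

```text
clamp [148.76400869   3.03502175] tip 0.07272955527721031 yaw 0.004902511279088362
((184.9846954345703, -2.030193328857422), (39.61311340332031, 59.991661071777344), 0.38090014457702637) [[165.0, 28.0], [165.0, -32.0], [205.0, -32.0], [205.0, 28.0]]
```

```bash
python3 -m handwheel '[[0.05,-3.6,0,0,0],[0,0,0,0,0],[0,0,-4,0,0],[0,0,-2.8,0,0],[0,0,0,0,0]]' 12; python3 - <<'E'
from h import *
a,R,o,_=clampfit(0); p,y,s=tool(); print("clamp",(p[:2]-o)@R*1000,"tip",p[2]-.186,"yaw",y-a-np.pi/2)
E
```

```text
t: 15.2
tool_pos: [0.5595, -0.0419, 0.1869]
orientation: [2.075, 2.359, 0.001]
force: [-0.3, 0.5, -0.4]
opening: 0.0881
gripper_force: 0.0
clamp [184.71530602  -2.08441198] tip 0.000897354438656156 yaw 0.0038382591772481156
```

```bash
python3 -m handwheel '[[0,0,0.4,-0.004,0.3],[0,0,0,0,0.5],[0,0,0,0,0.6],[0,0,0,0,0.6],[0,0,1.5,0,0.6],[0,0,5,0,0.6],[0,0,0,0,0.6],[0,0,0,0,0.6]]' 12; python3 - <<'E'
from h import *
a,R,o,_=clampfit(0); p,y,s=tool(); g=(p[:2]-o)@R; print("clamp",g*1000,"tip",p[2]-.186,"yaw",y-a-np.pi/2)
print("delta cm",(R@[.040,.075]+o-p[:2])*100)
t=read_camera("side"); S=4; T=cv2.resize(t[170:235,225:305],None,fx=S,fy=S,interpolation=cv2.INTER_CUBIC); h=cv2.cvtColor(T,cv2.COLOR_RGB2HSV)
m=cv2.inRange(h,(40,30,132),(95,255,255)); cs,_=cv2.findContours(m,0,1); c=max(cs,key=cv2.contourArea)[:,0]
uv=(c+.5)/S-.5+[225,170]; q=(toplane("side",uv,.016+p[2]-.190)[:,:2]-o)@R
print(rect(q))
E
```

```text
t: 16.2
tool_pos: [0.5593, -0.0423, 0.257]
orientation: [2.079, 2.354, 0.001]
force: [-0.4, 0.0, -1.0]
opening: 0.06
gripper_force: 12.0
clamp [185.12588259  -2.35330438] tip 0.07100541102835967 yaw -4.8772191228119155e-05
delta cm [ 5.88043646 15.35809305]
((186.82601928710938, -2.2496585845947266), (37.94661331176758, 62.80406188964844), 0.03315255045890808)
```

```bash
python3 -m handwheel '[[1.47,3.84,0,0,0.6],[1.47,3.84,0,0,0.6],[1.47,3.84,0,0,0.6],[1.47,3.84,0,0,0.6],[0,0,0,0,0.6],[0,0,0,0,0.6]]'; python3 - <<'E'
from h import *
a,R,o,_=clampfit(0); p,y,s=tool(); g=(p[:2]-o)@R; print("clamp",g*1000,"tip",p[2]-.186,"yaw",y-a-np.pi/2)
t=read_camera("side"); cv2.imwrite("pics/s6.png",cv2.resize(t[130:220,200:310][:,:,::-1],None,fx=6,fy=6,interpolation=2))
E
```

```text
t: 17.0
tool_pos: [0.6173, 0.111, 0.2548]
orientation: [-2.078, -2.354, 0.003]
force: [-0.0, 0.3, 0.4]
opening: 0.0602
gripper_force: 12.0
clamp [40.14335055 74.17480184] tip 0.06879600425238747 yaw 0.0004544876254239938
```

View pics/s6.png

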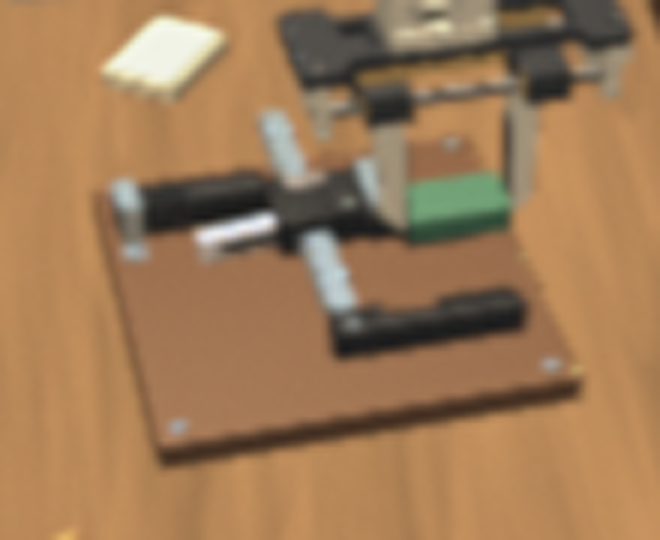

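The wax hangs over the opening, aligned, and the jaws below are open. Lowering it.

```bash
python3 -m handwheel '[[0.02,-0.2,-3,0,0.6],[0,0,-1.1,0,0.6],[0,0,-0.3,0,0.6],[0,0,-0.15,0,0.6],[0,0,0,0,0.6]]'; python3 - <<'E'
from h import *
a,R,o,_=clampfit(0); p,y,s=tool(); g=(p[:2]-o)@R; print("clamp",g*1000,"tip",p[2]-.186,"yaw",y-a-np.pi/2)
E
```

```text
t: 17.68
tool_pos: [0.6185, 0.1093, 0.2116]
orientation: [2.079, 2.354, 0.002]
force: [0.6, 0.0, -0.7]
opening: 0.0597
gripper_force: 12.0
clamp [42.01351065 75.20537908] tip 0.025638910100096918 yaw -8.516144829928685e-05
```

```bash
python3 -m handwheel '[[0,0,-0.15,0,0.6],[0,0,-0.1,0,0.6],[0,0,0,0,0.6]]'| grep -E "pos|^force"; python3 -m handwheel '[[0,0,-0.1,0,0.6],[0,0,0,0,0.6]]'| grep -E "pos|^force"
```

```text
tool_pos: [0.6184, 0.1094, 0.2091]
force: [-1.3, -0.2, 5.9]
tool_pos: [0.6184, 0.1094, 0.209]
force: [-5.3, -1.1, 13.7]
```

```bash
python3 -m handwheel '[[0,0,0.15,0,0.5],[0,0,0,0,0.3],[0,0,0,0,0.2],[0,0,2,0,0.2],[0,0,5,0,0.2],[0,0,3,0,0],[0,0,0,0,0]]'; python3 - <<'E'
from h import *
a,R,o,_=clampfit(0); p,y,s=tool(); g=(p[:2]-o)@R; print("clamp",g*1000,"tip",p[2]-.186,s["q"].round(2)); print("to trig mid cm",(R@[-.037,-.044]+o-p[:2])*100)
t=read_camera("side"); S=4; T=cv2.resize(t[140:200,240:310],None,fx=S,fy=S,interpolation=cv2.INTER_CUBIC); h=cv2.cvtColor(T,cv2.COLOR_RGB2HSV)
m=cv2.inRange(h,(40,30,120),(95,255,255)); cs,_=cv2.findContours(m,0,1); c=max(cs,key=cv2.contourArea)[:,0]
uv=(c+.5)/S-.5+[240,140]; q=(toplane("side",uv,.034)[:,:2]-o)@R
print(rect(q))
E
```

```text
t: 19.18
tool_pos: [0.6196, 0.1095, 0.3141]
orientation: [2.076, 2.351, 0.009]
force: [0.9, -0.3, -0.6]
opening: 0.089
gripper_force: 0.0
clamp [41.96042951 76.27331651] tip 0.12809801679117716 [ 0.09  0.26  1.51  0.    1.36 -0.03]
to trig mid cm [-12.91181261   6.34738498]
((42.22595977783203, 74.00884246826172), (40.174842834472656, 60.44257736206055), 0.012218612246215343)
```

The wax lies at clamp (42,75), square to the jaws. Next I move to the trigger and turn the gripper a quarter.

```bash
python3 -m handwheel '[[-1.45,0.83,0,0.1746,0],[-1.45,0.83,0,0.1746,0],[-1.45,0.83,0,0.1746,0],[-1.45,0.83,0,0.1746,0],[-1.45,0.83,0,0.1746,0],[-1.45,0.83,0,0.1746,0],[-1.45,0.83,0,0.1746,0],[-1.45,0.83,0,0.1746,0],[-1.45,0.83,0,0.1746,0],[0,0,0,0,0]]' 10; cat > st.py <<'E'
from h import *
a,R,o,_=clampfit(0); p,y,s=tool(); g=(p[:2]-o)@R; F=R.T@s["force"][:2]
print("t",s["t"],"clamp",(g*1000).round(1),"tip",round(p[2]-.186,4),"yawerr",round((y-a+np.pi/2)%np.pi-np.pi/2,4),"open",round(s["opening"]*1000,1),"gf",round(s["gripper_force"],1),"F clamp",F.round(1),s["force"][2].round(1))
E
python3 st.py
```

```text
t: 20.48
tool_pos: [0.4865, 0.1843, 0.3075]
orientation: [0.196, -3.133, 0.001]
force: [0.5, -0.7, -0.4]
opening: 0.0931
gripper_force: 0.0
t 20.475 clamp [-48.7 -46.5] tip 0.1215 yawerr 0.0006 open 93.1 gf 0.0 F clamp [0.8 0.4] -0.4
```

```bash
python3 -m handwheel '[[0.25,0.03,-3,0,0],[0,0,-3,0,0],[0,0,-2.5,0,0],[0,0,-1,0,0],[0,0,0,0,0],[0,0,0,0,0]]'; python3 st.py
```

```text
t: 21.22
tool_pos: [0.4908, 0.1844, 0.2148]
orientation: [-0.194, 3.134, 0.0]
force: [0.2, 0.4, 0.1]
opening: 0.0933
gripper_force: 0.0
t 21.225 clamp [-48.3 -42.2] tip 0.0288 yawerr -0.0004 open 93.3 gf 0.0 F clamp [-0.3  0.3] 0.1
```

```bash
python3 -m handwheel '[[-0.16,-0.02,-0.5,0,0],[0,0,0,0,0],[0,0,0,0,0.15],[0,0,0,0,0.3],[0,0,0,0,0.45],[0,0,0,0,0.62],[0,0,0,0,0.62],[0,0,0,0,0.62]]' 10 >/dev/null; python3 st.py;  python3 -m handwheel '[[0,0,0,0,0.62],[0,0,0,0,0.62]]' >/dev/null; python3 st.py
```

```text
t 22.225 clamp [-48.5 -45.2] tip 0.0224 yawerr 0.0001 open 42.8 gf 10.1 F clamp [-4.3 -3.8] 1.4
t 22.475 clamp [-49.1 -45.2] tip 0.0224 yawerr 0.0009 open 41.4 gf 10.0 F clamp [-3.2 -3.3] 0.5
```

```bash
python3 -m handwheel '[[-0.01,0.08,0,0,0.62],[0,0,0,0,0.62]]' 14 >/dev/null; python3 st.py;  python3 -m handwheel '[[0,0,0,0,0.3],[0,0,0,0,0.03],[0,0,0,0,0.03],[0,0,0,0,0.03]]' >/dev/null; python3 st.py; python3 -m handwheel '[[0,0,0,0,0.3],[0,0,0,0,0.45],[0,0,0,0,0.62],[0,0,0,0,0.62],[0,0,0,0,0.62],[0,0,0,0,0.62]]' 14 >/dev/null; python3 st.py
python3 - <<'E'
from h import *
a,R,o,_=clampfit(0)
t=read_camera("side"); 
# bar/end jaw and wax: dark & green masks between jaws
h=cv2.cvtColor(t,cv2.COLOR_RGB2HSV)
for x in range(20,125,3):
    u,v=proj("side",[*(R@[x/1000,.075]+o),.044])[0].round().astype(int); print(x,(u,v),t[v,u].tolist(),end=" ")
E
```

```text
t 22.725 clamp [-49.9 -45.2] tip 0.0224 yawerr 0.0011 open 39.6 gf 13.7 F clamp [-4.6 -3.2] 0.9
t 23.225 clamp [-49.  -44.1] tip 0.023 yawerr 0.0005 open 75.1 gf 0.8 F clamp [1.6 0.5] 0.7
t 23.975 clamp [-49.9 -44.7] tip 0.0228 yawerr 0.0009 open 39.8 gf 13.7 F clamp [-5.4 -0.7] 1.9
20 (np.int64(274), np.int64(167)) [36, 34, 31] 23 (np.int64(275), np.int64(168)) [36, 34, 32] 26 (np.int64(275), np.int64(168)) [36, 34, 32] 29 (np.int64(275), np.int64(169)) [53, 63, 49] 32 (np.int64(275), np.int64(169)) [53, 63, 49] 35 (np.int64(275), np.int64(170)) [92, 119, 89] 38 (np.int64(276), np.int64(170)) [97, 133, 98] 41 (np.int64(276), np.int64(171)) [116, 160, 118] 44 (np.int64(276), np.int64(171)) [116, 160, 118] 47 (np.int64(276), np.int64(172)) [118, 164, 121] 50 (np.int64(276), np.int64(172)) [118, 164, 121] 53 (np.int64(277), np.int64(173)) [118, 165, 122] 56 (np.int64(277), np.int64(173)) [118, 165, 122] 59 (np.int64(277), np.int64(174)) [119, 165, 122] 62 (np.int64(277), np.int64(174)) [119, 165, 122] 65 (np.int64(277), np.int64(175)) [116, 161, 119] 68 (np.int64(278), np.int64(175)) [
[... 172 characters left out ...]
79), np.int64(177)) [60, 70, 59] 83 (np.int64(279), np.int64(178)) [64, 61, 57] 86 (np.int64(279), np.int64(178)) [64, 61, 57] 89 (np.int64(279), np.int64(179)) [72, 67, 62] 92 (np.int64(279), np.int64(179)) [72, 67, 62] 95 (np.int64(280), np.int64(180)) [51, 48, 46] 98 (np.int64(280), np.int64(180)) [51, 48, 46] 101 (np.int64(280), np.int64(181)) [35, 34, 34] 104 (np.int64(280), np.int64(181)) [35, 34, 34] 107 (np.int64(281), np.int64(182)) [29, 30, 30] 110 (np.int64(281), np.int64(182)) [29, 30, 30] 113 (np.int64(281), np.int64(183)) [57, 44, 37] 116 (np.int64(281), np.int64(183)) [57, 44, 37] 119 (np.int64(281), np.int64(184)) [111, 81, 59] 122 (np.int64(282), np.int64(184)) [127, 92, 66]
```

```bash
cat > jaw.py <<'E'
from h import *
a,R,o,_=clampfit(0); t=read_camera("side").astype(np.float32)
def edge(y):
    X=np.arange(25,135,.5); uv=np.array([proj("side",[*(R@[x/1000,y]+o),.021])[0] for x in X]).astype(np.float32)
    r=cv2.remap(t,uv[:,0].reshape(1,-1),uv[:,1].reshape(1,-1),cv2.INTER_LINEAR)[0]
    i=np.where(r[:,0]<80)[0].max(); gr=np.where((r[:,1]-r[:,0]>20))[0]
    return X[i],(X[gr.min()],X[gr.max()]) if len(gr) else None
print("jaw outer (y .06,.075,.09), wax", [edge(y) for y in(.06,.075,.09)])
E
sed -i '$a\ ' h.py; python3 jaw.py; python3 -m handwheel '[[0,0,0,0,0.3],[0,0,0,0,0.03],[0,0,0,0,0.03],[0,0,0,0,0.03],[0,0,0,0,0.03],[0,0,0,0,0.03]]' 14 >/dev/null; python3 st.py; python3 -m handwheel '[[0,0,0,0,0.3],[0,0,0,0,0.45],[0,0,0,0,0.62],[0,0,0,0,0.62],[0,0,0,0,0.62],[0,0,0,0,0.62],[0,0,0,0,0.62]]' 14 >/dev/null; python3 st.py; python3 jaw.py
```

```text
jaw outer (y .06,.075,.09), wax [(np.float64(88.5), (np.float64(25.0), np.float64(48.0))), (np.float64(88.5), (np.float64(25.0), np.float64(48.0))), (np.float64(88.0), (np.float64(25.0), np.float64(47.5)))]
t 24.825 clamp [-49.2 -44.6] tip 0.0227 yawerr 0.0005 open 89.7 gf 0.0 F clamp [-0.2 -0.8] -0.4
t 25.7 clamp [-49.9 -45.3] tip 0.0222 yawerr 0.0008 open 39.4 gf 13.9 F clamp [-4.  -3.5] 0.1
jaw outer (y .06,.075,.09), wax [(np.float64(80.0), (np.float64(25.0), np.float64(42.0))), (np.float64(80.0), (np.float64(25.0), np.float64(39.5))), (np.float64(80.0), (np.float64(25.0), np.float64(40.0)))]
```

```bash
python3 -m handwheel '[[0,0,0,0,0.3],[0,0,0,0,0.03],[0,0,0,0,0.03],[0,0,0,0,0.03],[0,0,0,0,0.03],[0,0,0,0,0.03]]' 14 >/dev/null; python3 st.py; python3 -m handwheel '[[0,0,0,0,0.3],[0,0,0,0,0.45],[0,0,0,0,0.62],[0,0,0,0,0.62],[0,0,0,0,0.62],[0,0,0,0,0.62],[0,0,0,0,0.62]]' 14 >/dev/null; python3 st.py; python3 jaw.py
```

```text
t 26.5 clamp [-49.3 -44.5] tip 0.0229 yawerr 0.0005 open 89.6 gf 0.0 F clamp [ 0.6 -0.2] -0.4
t 27.375 clamp [-49.9 -45.3] tip 0.0222 yawerr 0.0008 open 39.4 gf 13.8 F clamp [-4.1 -3.1] 0.7
jaw outer (y .06,.075,.09), wax [(np.float64(72.0), (np.float64(25.0), np.float64(33.0))), (np.float64(72.0), (np.float64(25.0), np.float64(32.0))), (np.float64(72.5), (np.float64(25.0), np.float64(32.0)))]
```

```bash
python3 -m handwheel '[[0,0,0,0,0.3],[0,0,0,0,0.03],[0,0,0,0,0.03],[0,0,0,0,0.03],[0,0,0,0,0.03],[0,0,0,0,0.03]]' 14 >/dev/null; python3 -m handwheel '[[0,0,0,0,0.25],[0,0,0,0,0.35],[0,0,0,0,0.42],[0,0,0,0,0.46],[0,0,0,0,0.5],[0,0,0,0,0.54],[0,0,0,0,0.58],[0,0,0,0,0.62],[0,0,0,0,0.62]]' 14 >/dev/null; python3 st.py; python3 jaw.py
```

```text
t 29.3 clamp [-49.9 -45.3] tip 0.0222 yawerr 0.0009 open 39.5 gf 13.8 F clamp [-3.4 -3.3] 0.4
jaw outer (y .06,.075,.09), wax [(np.float64(64.5), (np.float64(25.0), np.float64(25.5))), (np.float64(64.5), None), (np.float64(64.0), None)]
```

```bash
python3 -m handwheel '[[0,0,0,0,0.3],[0,0,0,0,0.03],[0,0,0,0,0.03],[0,0,0,0,0.03],[0,0,0,0,0.03],[0,0,0,0,0.03],[0.08,-0.6,0,0,0.03],[0.07,-0.59,0,0,0.03],[0,0,0,0,0.03]]' 8 >/dev/null; python3 st.py; python3 jaw.py;  python3 -m handwheel '[[0,0,0,0,0.2],[0,0,0,0,0.3],[0,0,0,0,0.35],[0,0,0,0,0.4],[0,0,0,0,0.4]]' 8 >/dev/null; python3 st.py; python3 jaw.py
```

```text
t 30.475 clamp [-36.6 -44.5] tip 0.0227 yawerr -0.0002 open 90.3 gf 0.0 F clamp [-0.1  0.3] 0.0
jaw outer (y .06,.075,.09), wax [(np.float64(65.5), (np.float64(25.0), np.float64(26.5))), (np.float64(65.0), (np.float64(25.0), np.float64(25.0))), (np.float64(65.5), None)]
t 31.15 clamp [-38.8 -44.6] tip 0.0226 yawerr 0.0007 open 60.6 gf 7.9 F clamp [-12.    1.3] -2.7
jaw outer (y .06,.075,.09), wax [(np.float64(65.5), (np.float64(25.0), np.float64(26.0))), (np.float64(65.0), (np.float64(25.0), np.float64(25.0))), (np.float64(64.5), None)]
```

```bash
python3 -m handwheel '[[-0.02,0.15,0,0,0.5],[-0.02,0.15,0,0,0.5],[0,0,0,0,0.5],[0,0,0,0,0.5]]' 8 >/dev/null; python3 st.py; python3 -m handwheel '[[-0.02,0.15,0,0,0.5],[0,0,0,0,0.5],[0,0,0,0,0.5]]' 8 >/dev/null; python3 st.py; python3 jaw.py
```

```text
t 31.7 clamp [-41.1 -44.6] tip 0.0227 yawerr 0.0007 open 57.3 gf 7.9 F clamp [-6.1  0.9] -1.6
t 32.075 clamp [-42.  -44.6] tip 0.0227 yawerr 0.0007 open 55.7 gf 7.9 F clamp [-5.3  0.6] -2.3
jaw outer (y .06,.075,.09), wax [(np.float64(64.5), (np.float64(25.0), np.float64(25.5))), (np.float64(64.5), None), (np.float64(64.0), None)]
```

```bash
python3 -m handwheel '[[-0.02,0.15,0,0,0.62],[0,0,0,0,0.62],[0,0,0,0,0.62]]' 14 >/dev/null; python3 st.py; python3 -m handwheel '[[-0.02,0.15,0,0,0.62],[0,0,0,0,0.62],[0,0,0,0,0.62]]' 14 >/dev/null; python3 st.py; python3 jaw.py
```

```text
t 32.5 clamp [-44.  -44.6] tip 0.0227 yawerr 0.0003 open 51.3 gf 14.0 F clamp [-8.8  1.8] -2.5
t 32.875 clamp [-44.8 -44.6] tip 0.0227 yawerr 0.0003 open 50.2 gf 14.1 F clamp [-4.6  0.1] -0.3
jaw outer (y .06,.075,.09), wax [(np.float64(62.0), None), (np.float64(62.0), None), (np.float64(62.0), None)]
```

```bash
python3 -m handwheel '[[-0.01,0.1,0,0,0.62],[0,0,0,0,0.62],[0,0,0,0,0.62]]' 18 >/dev/null; python3 st.py; python3 -m handwheel '[[-0.01,0.1,0,0,0.62],[0,0,0,0,0.62],[0,0,0,0,0.62]]' 20 >/dev/null; python3 st.py; python3 jaw.py
```

```text
t 33.3 clamp [-45.6 -44.6] tip 0.0227 yawerr 0.0004 open 48.7 gf 18.3 F clamp [-4.9 -0.4] 0.2
t 33.675 clamp [-46.6 -44.6] tip 0.0227 yawerr 0.0005 open 47.2 gf 20.5 F clamp [-2.1 -2.3] 1.9
jaw outer (y .06,.075,.09), wax [(np.float64(60.5), None), (np.float64(60.5), None), (np.float64(61.5), None)]
```

```bash
python3 -m handwheel '[[0,0,0,0,0.62],[0,0,0,0,0.62],[0,0,0,0,0.62],[0,0,0,0,0.62]]' 20 >/dev/null; python3 st.py; python3 - <<'E'
from h import *
t=read_camera("side"); cv2.imwrite("pics/s7.png",cv2.resize(t[130:220,200:310][:,:,::-1],None,fx=6,fy=6,interpolation=2))
E
```

```text
t 34.225 clamp [-46.7 -44.6] tip 0.0227 yawerr 0.0006 open 46.5 gf 20.6 F clamp [-1.1 -3.1] 3.0
```

View pics/s7.png

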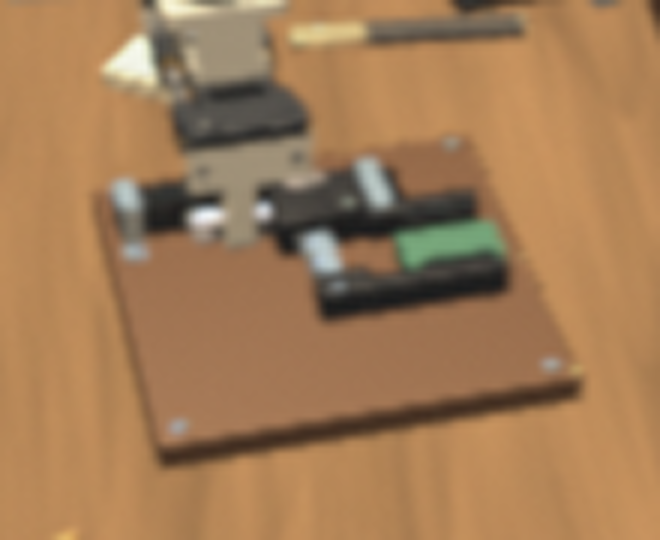

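The wax (crop 395–505, 225–265) sits square and flat, plain back up, between both pads, and the fingers still squeeze the trigger at about 20 N. Handing in.

```bash
python3 -c "
from plant import job
print(job.close_job())"
```

```text
the job is handed in; nothing more can be done
None
```

The wax is turned plain back up and clamped between both pads, with the trigger still squeezed at about 20 N (by the stated ratio about 20–27 N on the wax, not measured); the job is handed in at about 34 s, and no verdict came back.

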